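Sort the reagent bottles into their own trays

ROBOT

A 7-joint arm with a two-finger parallel gripper is mounted at the origin on the work surface. World frame = base frame: x ahead of the robot, y to its left, z up, the work surface at z = 0. Lengths are in mm, angles in degrees, forces in N, time in s.
With the tool pointing down it reaches from about 425 to 825 mm from the base axis. Payload 3.6 kg.
Tool frame: the origin (TCP) lies at the centre of the arm's flange, where the gripper is bolted on; the fingertips stand 186 mm ahead of it and the grasp point (between the pads) lies 167 mm ahead of it; z points along the fingers, y is the line along which they close (so a half turn about z gives the same grasp; the last joint's range is limited). The gripper opens to 93 mm and grips with 3 to 60 N. Pads are 15 mm wide; open, the fingers measure 128 mm over their backs; the gripper's body (75 mm by 188 mm) begins 65 mm behind the grasp point.
Start: joints at [-78.696, 35.231, -0.722, 81.555, 0.464, 63.22, -2.315], TCP at [144.235, 633.776, 404.74] pointing down, gripper open.
Joint ranges: [-178.69, 178.69], [-17.37, 117.87], [-77.05, 75.6], [15.02, 138.74], [-78.02, 258.01], [0.78, 113.62], [-162.83, 162.83]. Speed limits (degrees/s): [159.86, 159.86, 180, 180, 180, 180, 180].

INTERFACE

Orientations are given as a 3x3 rotation matrix whose columns are the frame's x, y, z axes.
In Python, from cell import status, imaging, ticket gives the robot as it stands. The module is installed in compiled form; this text tells all that it offers.
- The arm moves only by the tool jog_arm, never from a script. Its argument "series" is a list of rows, each a list of 3 entries, a list of its own where there are three numbers: the gripper's target within -1 to 1 (fully open at 1, half-way at 0, shut at -1), then the shift along the tool's x, y, z in mm, then the turn about the tool's z in degrees. A call has 1 to 5 rows; each row is the pose to reach, as a shift and turn from the pose commanded when the call began, along the tool's axes at that moment; what a row does not reach only later rows make up. A row lasts 1/8 s, in which the tool goes at most 62.5 mm and 10.7 degrees, less where a joint would pass 70% of its speed; a pose out of reach is approached as far as the arm can. A call with a gripper value outside its range is refused whole. The fingers move at their own pace and stop on an object; "grip_force" is the grip in N (left out, the last holds). Time passes only in rows, so rows that repeat a pose let the fingers close. It gives the time, the measured TCP pose, the force and the opening at its end, in the units of the state.
- status.state(): the state, without advancing time (a new reading comes with each control period).
- imaging.capture(name): name is "scene" or "top"; returns a dict with "color" (480x640x3 uint8, blue, green, red), "range_z" (480x640 float32, mm along the optical axis (not along the pixel's ray), 0 where there is no reading), "mtx" (3x3 intrinsics, pixels), "k1" (the pictures are not rectified: a ray, as slopes to the right and down, at radius r is drawn at 1 + k1 r^2 times it, then the intrinsics apply), "rvec" (rotation vector, rad) and "tvec" (3), from world to camera coordinates, as OpenCV has them. Camera axes: x right, y down, z forward; pixel columns grow to the right and rows downward; lengths in mm; the calibration is good to about 2 mm. A picture is of the moment at which its call begins.
- ticket.close_job(): hands the job in, once; it reports no verdict.
The state is a dict: "time": time; "q": joint angles; "qd": joint speeds; "joint_torque": joint torques, N m; "position": TCP position; "ee_rot": TCP orientation; "ft_force": force on the tool from outside, world axes, zero at the start; "ft_torque": the same for the moment, N m; "finger_gap": finger opening in mm.
Only numpy, scipy, OpenCV 4.12 (cv2) and the standard library are available. Lean on these libraries where they do the work, as an engineer would, in place of code of your own. Each camera call takes 0.05 s, during which the arm holds its last target. There are 200 camera calls.

TASK

The four reagent bottles have been put back in the wrong trays: move each so that it stands upright in the tray of its cap's colour. Use the empty white tray as the only waiting place on the way and leave it empty at the end: never stand a bottle on the bare bench, drop one or tip one over, and leave the glass beaker where it is.

Things in the scene. Friction and masses are not known exactly. Their poses are not given: they have to be found in the camera images.
- bottle_red: loose upright white plastic reagent bottle with a red screw cap and a thin red band near its foot: 80 mm tall, body 38 mm in diameter up to 54 mm height, then a shoulder and a cap 30 mm in diameter (62 to 80 mm height); about 60 to 130 g. Origin: centre of its underside, z up along its axis. It starts standing in a coloured tray of another colour.
- bottle_yellow: loose upright white plastic reagent bottle with a yellow screw cap and a thin yellow band near its foot: 80 mm tall, body 38 mm in diameter up to 54 mm height, then a shoulder and a cap 30 mm in diameter (62 to 80 mm height); about 60 to 130 g. Origin: centre of its underside, z up along its axis. It starts standing in a coloured tray of another colour.
- bottle_blue: loose upright white plastic reagent bottle with a blue screw cap and a thin blue band near its foot: 80 mm tall, body 38 mm in diameter up to 54 mm height, then a shoulder and a cap 30 mm in diameter (62 to 80 mm height); about 60 to 130 g. Origin: centre of its underside, z up along its axis. It starts standing in a coloured tray of another colour.
- bottle_green: loose upright white plastic reagent bottle with a green screw cap and a thin green band near its foot: 80 mm tall, body 38 mm in diameter up to 54 mm height, then a shoulder and a cap 30 mm in diameter (62 to 80 mm height); about 60 to 130 g. Origin: centre of its underside, z up along its axis. It starts standing in a coloured tray of another colour.
- tray_red: fixed square red plastic bottle tray, 70 x 70 mm outside, 60 x 60 mm inside (walls 5 mm), rim 18 mm above the bench, inner floor 8 mm above the bench. Origin: centre of its underside, on the bench; x and y along its sides, z up. One bottle stands in it at the start.
- tray_yellow: fixed square yellow plastic bottle tray, 70 x 70 mm outside, 60 x 60 mm inside (walls 5 mm), rim 18 mm above the bench, inner floor 8 mm above the bench. Origin: centre of its underside, on the bench; x and y along its sides, z up. One bottle stands in it at the start.
- tray_blue: fixed square blue plastic bottle tray, 70 x 70 mm outside, 60 x 60 mm inside (walls 5 mm), rim 18 mm above the bench, inner floor 8 mm above the bench. Origin: centre of its underside, on the bench; x and y along its sides, z up. One bottle stands in it at the start.
- tray_green: fixed square green plastic bottle tray, 70 x 70 mm outside, 60 x 60 mm inside (walls 5 mm), rim 18 mm above the bench, inner floor 8 mm above the bench. Origin: centre of its underside, on the bench; x and y along its sides, z up. One bottle stands in it at the start.
- tray_white: fixed square white plastic bottle tray, 70 x 70 mm outside, 60 x 60 mm inside (walls 5 mm), rim 18 mm above the bench, inner floor 8 mm above the bench. Origin: centre of its underside, on the bench; x and y along its sides, z up. The spare waiting place, empty at the start.
- beaker: loose empty glass beaker, 70 mm in diameter at the rim, 95 mm tall, a bystander. Origin: centre of its underside, z up.
Things that resemble listed ones, but are neither listed nor needed, are in the scene too. What is shaped like the bottle_blue but orange is not meant. Leave any brown look-alike of the tray_green alone.

How it is judged:
By the outcome, as a careful person would: the job done as asked, in the order asked, and still so for the second after the job is handed in, with the robot touching nothing.
It also fails if it takes over 141 s, if anything falls off the work surface, if the arm or the gripper's body presses on something with over 40 N, if the wrist force passes 120 N, or if a joint passes its speed limit or range.

## Working session

There is one attempt and no reset: what is moved stays moved. The work goes in short steps, Python scripts to look and compute and a tool call to move; the robot and the scene stay as the last step left them, time stands still between calls to the robot, and variables do not carry over. Pictures are saved under pics/ and viewed, on a budget of 14 in all, crops included, one or two more only if the job needs it, and the job is handed in when it is done.

Besides the shell and the picture viewer there is one more tool, called after "Emit:" by a JSON object that holds its "name" and its "arguments". jog_arm: Moves the arm, as the interface text tells. Its arguments: {"type":"object","properties":{"series":{"type":"array"},"grip_force":{"type":"number"}},"required":["series"]}

```bash
mkdir -p pics; cat > h.py <<'E'
import numpy as np, cv2
from cell import status, imaging, ticket
np.set_printoptions(precision=1,suppress=True)
def world(c,pts,z=None):
    """pixels (u,v) -> world, by depth or on plane z"""
    K=c["mtx"];R=cv2.Rodrigues(np.array(c["rvec"],float))[0];t=np.array(c["tvec"],float).ravel()
    out=[]
    for u,v in pts:
        d=cv2.undistortPoints(np.array([[[u,v]]],float),np.array(K,float),np.array([c["k1"],0,0,0],float))[0,0]
        ray=np.array([d[0],d[1],1.]);o=-R.T@t;w=R.T@ray
        if z is None: s=c["range_z"][int(round(v)),int(round(u))]
        else: s=(z-o[2])/w[2]
        out.append(o+s*w)
    return np.array(out)
E
python3 - <<'E'
from h import *
for n in ("scene","top"):
    c=imaging.capture(n); cv2.imwrite(f"pics/{n}0.png",c["color"])
    R=cv2.Rodrigues(np.array(c["rvec"],float))[0]; print(n,-R.T@np.array(c["tvec"]).ravel(),c["k1"])
s=status.state();print(s["time"],s["ee_rot"],s["position"],s["finger_gap"])
E
```

```text
scene [825.2 483.1 531.3] -0.10689360604385291
top [498.6  39.5 840.8] -0.036430846171240684
0.1 [[-1.   0.2 -0. ]
 [ 0.2  1.  -0. ]
 [-0.  -0.  -1. ]] [144.2 633.5 403.7] 93.04088284300212
```

View pics/top0.png

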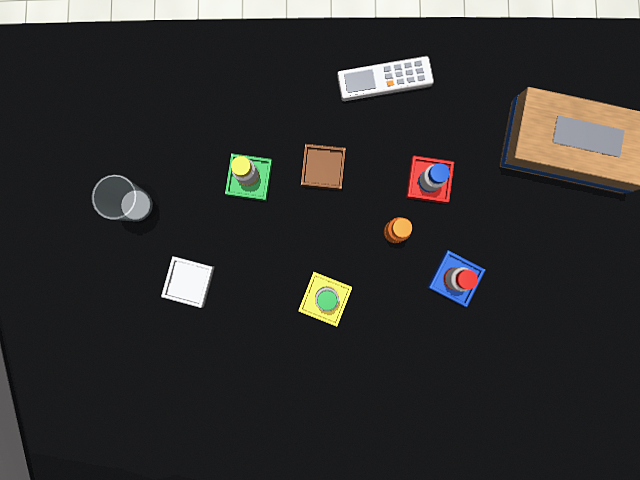

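View pics/scene0.png

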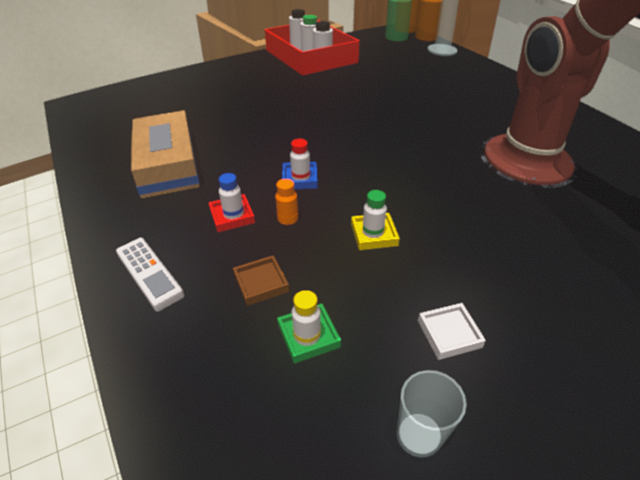

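The top image shows four bottle caps, each in the wrong tray:
- Yellow cap (242,167) in the green tray
- Blue cap (440,174) in the red tray
- Green cap (327,300) in the yellow tray
- Red cap (467,280) in the blue tray

The white tray (188,282) is empty.

Look-alikes to leave alone:
- Orange bottle (400,229), near blue and red
- Brown tray (323,167)
- Bottles in the far red box, seen at (310,40) in the scene image

The beaker is at (115,197). Next I'll measure and crop.

```bash
cat >> h.py <<'E'
def blobs(c):
    hsv=cv2.cvtColor(c["color"],cv2.COLOR_BGR2HSV)
    H,S,V=[hsv[...,i].astype(int) for i in range(3)]
    return dict(red=((H<6)|(H>172))&(S>140)&(V>70),yellow=(H>22)&(H<36)&(S>120)&(V>90),blue=(H>100)&(H<130)&(S>140)&(V>70),green=(H>50)&(H<80)&(S>100)&(V>60),orange=(H>7)&(H<18)&(S>215)&(V>120),white=(S<40)&(V>150))
def measure(c):
    """cap centre via depth height; tray from rim rect"""
    P=None; K=np.array(c["mtx"],float);R=cv2.Rodrigues(np.array(c["rvec"],float))[0];t=np.array(c["tvec"],float).ravel()
    h,w=c["range_z"].shape; uv=np.stack(np.meshgrid(np.arange(w),np.arange(h)),-1).reshape(-1,1,2).astype(float)
    d=cv2.undistortPoints(uv,K,np.array([c["k1"],0,0,0],float))[:,0]
    X=(np.c_[d,np.ones(len(d))]*c["range_z"].reshape(-1,1)-t)@R
    z=X[:,2].reshape(h,w); W=X.reshape(h,w,3)
    roi=np.zeros((h,w),bool); roi[130:420,160:500]=1
    for n,m in blobs(c).items():
        m=m&roi
        cap=m&(z>72)&(z<90)
        if cap.sum()>30:
            n8,lab,st,ce=cv2.connectedComponentsWithStats(cap.astype(np.uint8)); i=1+np.argmax(st[1:,4])
            (u,v),r=cv2.minEnclosingCircle(np.argwhere(lab==i)[:,::-1].astype(np.float32))
            print(n,"cap px",np.array(ce[i]),st[i,4],"centroid->",world(c,[ce[i]],80)[0][:2],"z",np.median(z[lab==i]))
        tr=m&(z<30)&(z>-5); n8,lab,st,ce=cv2.connectedComponentsWithStats(tr.astype(np.uint8))
        if n8>1:
            i=1+np.argmax(st[1:,4]); p=np.argwhere(lab==i)[:,::-1].astype(np.float32)
            q=world(c,cv2.boxPoints(cv2.minAreaRect(p)),18)[:,:2].astype(np.float32)
            (cx,cy),sz,a=cv2.minAreaRect(q); print(n,"tray",np.array([cx,cy]),np.array(sz),"ang %.1f"%a)
E
python3 - <<'E'
from h import *
c=imaging.capture("top");measure(c)
cv2.imwrite("pics/crop0.png",cv2.resize(c["color"][140:335,155:495],None,fx=2.35,fy=2.35,interpolation=cv2.INTER_CUBIC))
print(world(c,[(115,197)],95),world(c,[(135,205)],0),world(c,[(400,229)],80))
E
```

```text
red cap px [466.2 279.1] 287 centroid-> [ 486.9 -188. ] z 88.16394997933227
red tray [ 654.5 -149.6] [73.6 74.8] ang 81.0
yellow cap px [240.3 165.9] 239 centroid-> [664.8 161.5] z 88.31848631125413
yellow tray [454.2  28.7] [70.4 71.2] ang 68.0
blue cap px [439.2 172.5] 242 centroid-> [ 653.  -149.6] z 88.4029581173529
blue tray [ 487.8 -190.4] [74.5 71.9] ang 62.3
green cap px [326.8 299.8] 251 centroid-> [455.8  26.6] z 88.42579392706726
green tray [661.  158.1] [72.8 71.7] ang 81.6
white tray [483.2 260.6] [71.  71.4] ang 75.2
[[614.3 353.1  95. ]] [[614.9 357.3   0. ]] [[564.6 -87.   80. ]]
```

View pics/crop0.png

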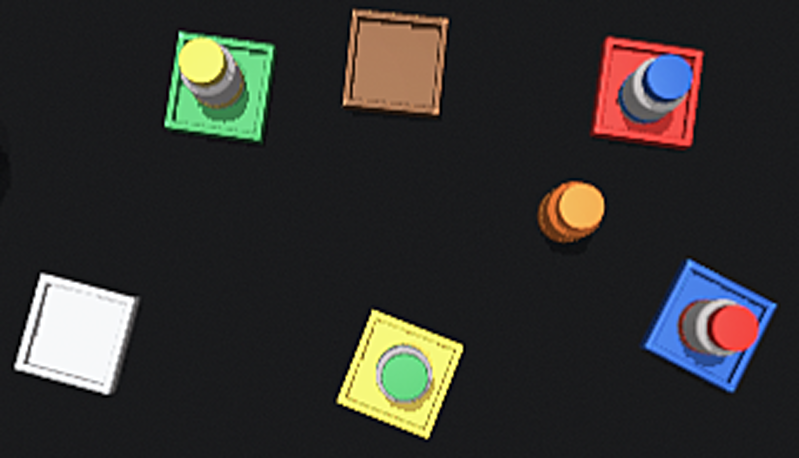

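The crop agrees with the choices: yellow in the green tray (top left), blue in red, red in blue, green in yellow. White is empty, orange and brown are decoys. Bottle centres, with cap tops at z=88:

| Bottle | Centre (x, y) |
|---|---|
| yellow | (663,160) |
| green | (456,27) |
| blue | (651,-148) |
| red | (487,-186) |

First reach: align the tool with the world axes and hover over yellow.

```bash
cat >> h.py <<'E'
def go(x,y,z,R=None,p=None):
    s=status.state();R=np.array(s["ee_rot"]) if R is None else R;p=np.array(s["position"]) if p is None else p
    yaw=np.degrees(np.arctan2(R[1,0],R[0,0])); print("t",s["time"],"pos",p,"yaw",yaw,"F",np.array(s["ft_force"]),"shift",(R.T@(np.array([x,y,z])-p)),"q",np.array(s["q"]))
E
python3 -c "
from h import *
go(663,160,340)"
```

```text
t 0.15 pos [144.2 633.6 403.9] yaw 167.18027541542077 F [ 0.  -0.2  0.3] shift [-610.9 -346.5   64.5] q [-78.7  35.3  -0.7  81.6   0.5  63.2  -2.3]
```

Emit:
{"name": "jog_arm", "arguments": {"series": [[1,[-51,-29,5],-3],[1,[-102,-58,10],-6],[1,[-153,-87,16],-9],[1,[-204,-116,21],-12.8],[1,[-255,-145,26],-12.8]], "grip_force": 25}}

```text
time: 0.78
position: [361.9, 434.3, 378.4]
ee_rot: [[-1.0, -0.0, -0.0], [-0.0, 1.0, -0.0], [0.0, -0.0, -1.0]]
ft_force: [-0.8, -0.0, -0.2]
finger_gap: 93.0
```

```bash
python3 -c "
from h import *
go(663,160,340)"
```

```text
t 0.775 pos [361.9 434.3 378.4] yaw -179.99154610267462 F [-0.8 -0.  -0.2] shift [-301.  -274.3   38.4] q [-50.   29.3  -3.8  97.9   2.3  52.9  35.4]
```

Emit:
{"name": "jog_arm", "arguments": {"series": [[1,[-43,-39,5],0],[1,[-86,-78,10],0],[1,[-129,-118,15],0],[1,[-172,-157,21],0],[1,[-215,-196,27],0]]}}

```text
time: 1.4
position: [576.8, 238.3, 351.4]
ee_rot: [[-1.0, 0.0, -0.0], [0.0, 1.0, 0.0], [0.0, 0.0, -1.0]]
ft_force: [0.9, 0.0, 0.0]
finger_gap: 93.0
```

Emit:
{"name": "jog_arm", "arguments": {"series": [[1,[-43,-39,11],0],[1,[-86,-78,11],0],[1,[-86,-78,11],0],[1,[-86,-78,11],0]]}}

```text
time: 1.9
position: [661.2, 162.2, 340.1]
ee_rot: [[-1.0, 0.0, -0.002], [0.0, 1.0, 0.001], [0.002, 0.001, -1.0]]
ft_force: [0.1, 1.3, -0.0]
finger_gap: 92.7
```

```bash
python3 - <<'E'
from h import *
go(663,160,215)
c=imaging.capture("scene"); cv2.imwrite("pics/s1.png",c["color"])
E
```

```text
t 1.9 pos [661.2 162.2 340.1] yaw 179.98587001079 F [ 0.1  1.3 -0. ] shift [ -2.   -2.3 125.1] q [-13.9  41.4  -3.1  80.2   2.3  58.5  72.5]
```

View pics/s1.png

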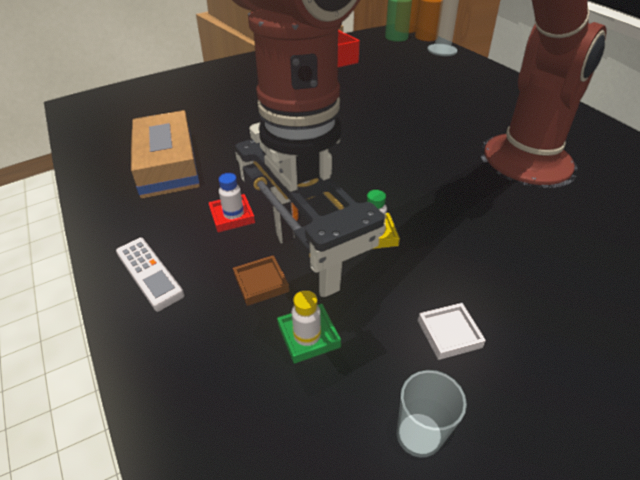

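The gripper hovers over the green tray, with fingertips at (283,235) and (330,290) and the yellow cap at (305,303). I'll project these to check the bottle position with this second camera.

```bash
python3 - <<'E'
from h import *
c=imaging.capture("scene")
for nm,P in dict(tip_mid=(661,162,154),tipL=(661,162+50,154),tipR=(661,162-50,154),Y=(663,160,88),G=(456,27,88),B=(651,-148,88),R=(487,-186,88)).items():
    print(nm,cv2.projectPoints(np.array([P],float),np.array(c["rvec"],float),np.array(c["tvec"],float),np.array(c["mtx"],float),np.array([c["k1"],0,0,0]))[0].ravel())
E
```

```text
tip_mid [305.4 263.5]
tipL [327.  291.4]
tipR [286.3 238.8]
Y [304.8 298.3]
G [375.5 194.6]
B [226.5 177.3]
R [298.5 142.4]
```

Both cameras agree. Descend to yellow and grip.

Emit:
{"name": "jog_arm", "arguments": {"series": [[1,[-2,-2,45],0],[1,[-2,-2,90],0],[1,[-2,-2,125],0],[1,[-2,-2,125],0],[0,[-2,-2,125],0]]}}

```text
time: 2.62
position: [663.9, 161.0, 217.5]
ee_rot: [[-1.0, -0.001, 0.002], [-0.001, 1.0, 0.001], [-0.002, 0.001, -1.0]]
ft_force: [0.4, -0.2, 1.0]
finger_gap: 86.9
```

Emit:
{"name": "jog_arm", "arguments": {"series": [[-1,[0,0,0],0],[-1,[0,0,0],0],[-1,[0,0,0],0],[-1,[0,0,0],0],[-1,[0,0,0],0]]}}

```text
time: 3.25
position: [663.6, 159.7, 215.7]
ee_rot: [[-1.0, 0.0, -0.0], [0.0, 1.0, 0.0], [0.0, 0.0, -1.0]]
ft_force: [0.8, -0.2, 0.4]
finger_gap: 37.8
```

Emit:
{"name": "jog_arm", "arguments": {"series": [[-1,[0,0,-20],0],[-1,[0,0,-55],0],[-1,[0,0,-90],0],[-1,[10,6,-110],0],[-1,[35,20,-110],0]]}}

```text
time: 3.88
position: [628.9, 179.3, 328.3]
ee_rot: [[-1.0, 0.003, 0.005], [0.003, 1.0, 0.001], [-0.005, 0.001, -1.0]]
ft_force: [-0.7, 0.1, -0.6]
finger_gap: 37.8
```

Emit:
{"name": "jog_arm", "arguments": {"series": [[-1,[35,20,0],0],[-1,[70,39,0],0],[-1,[105,59,0],0],[-1,[135,75,0],0],[-1,[145,81,0],0]]}}

```text
time: 4.5
position: [481.1, 262.4, 326.1]
ee_rot: [[-1.0, -0.004, -0.002], [-0.004, 1.0, 0.0], [0.002, 0.0, -1.0]]
ft_force: [-0.1, 0.1, -1.1]
finger_gap: 37.4
```

Emit:
{"name": "jog_arm", "arguments": {"series": [[-1,[0,0,0],0],[-1,[0,0,30],0],[-1,[0,0,60],0],[-1,[0,0,85],0],[-1,[0,0,92],0]]}}

```text
time: 5.12
position: [484.7, 259.3, 232.2]
ee_rot: [[-1.0, 0.003, -0.001], [0.003, 1.0, -0.002], [0.001, -0.002, -1.0]]
ft_force: [-0.9, -0.8, -0.8]
finger_gap: 37.8
```

```bash
python3 - <<'E'
from h import *
go(483,260.6,216)
c=imaging.capture("scene"); cv2.imwrite("pics/s2.png",c["color"][150:480,250:600])
E
```

```text
t 5.125 pos [484.7 259.3 232.2] yaw 179.83334414729578 F [-0.9 -0.8 -0.8] shift [ 1.7  1.3 16.2] q [-28.9  39.6  -2.3 108.1   2.9  32.5  56.6]
```

View pics/s2.png

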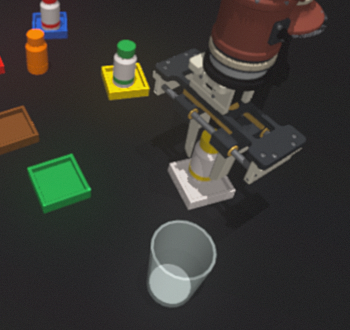

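The bottle hangs upright just above the white tray, at crop position (203,170). Lower it and release.

Emit:
{"name": "jog_arm", "arguments": {"series": [[-1,[0,0,8],0],[-1,[0,0,14],0],[-1,[0,0,17.5],0],[-1,[0,0,17.5],0],[-1,[0,0,17.5],0]]}}

```text
time: 5.8
position: [483.7, 260.8, 216.5]
ee_rot: [[-1.0, 0.0, 0.0], [0.0, 1.0, 0.0], [-0.0, 0.0, -1.0]]
ft_force: [0.4, 1.4, -1.0]
finger_gap: 37.4
```

Emit:
{"name": "jog_arm", "arguments": {"series": [[0,[0,0,0],0],[0.3,[0,0,0],0],[0.5,[0,0,0],0],[1,[0,0,0],0],[1,[0,0,0],0]]}}

```text
time: 6.42
position: [483.6, 260.8, 216.3]
ee_rot: [[-1.0, 0.0, 0.0], [0.0, 1.0, 0.0], [-0.0, 0.0, -1.0]]
ft_force: [-0.1, -0.4, 0.4]
finger_gap: 81.8
```

Emit:
{"name": "jog_arm", "arguments": {"series": [[1,[0,0,-20],0],[1,[0,0,-70],0],[1,[0,0,-110],0],[1,[0,-40,-110],0],[1,[0,-90,-110],0]]}}

```text
time: 7.05
position: [483.5, 170.9, 327.0]
ee_rot: [[-1.0, -0.003, 0.002], [-0.003, 1.0, 0.001], [-0.002, 0.001, -1.0]]
ft_force: [1.0, -0.5, 0.0]
finger_gap: 92.6
```

```bash
python3 - <<'E'
from h import *
go(456.3,26.7,340)
c=imaging.capture("top"); measure(c)
E
```

```text
t 7.05 pos [483.5 170.9 327. ] yaw -179.84315550318564 F [ 1.  -0.5  0. ] shift [  27.6 -144.1  -13.2] q [-19.6  28.8  -3.3 109.5   2.4  41.6  65.8]
red cap px [466.2 279. ] 296 centroid-> [ 487.1 -187.9] z 88.22730277532321
red tray [ 654.5 -149.6] [73.6 74.8] ang 81.0
yellow tray [454.2  28.7] [70.4 71.2] ang 68.0
blue cap px [438.9 172.5] 246 centroid-> [ 652.9 -149.1] z 88.40984234930569
blue tray [ 487.8 -190.4] [74.5 71.9] ang 62.3
green cap px [326.9 299.6] 245 centroid-> [456.2  26.5] z 88.24373919376134
green tray [661.  158.1] [72.8 71.7] ang 81.6
white tray [438.   37.8] [2.3 0. ] ang -135.0
```

Emit:
{"name": "jog_arm", "arguments": {"series": [[1,[9,-50,0],0],[1,[18,-100,0],0],[1,[27,-140,0],0],[1,[27,-144,0],0],[1,[27,-144,20],0]]}}

```text
time: 7.72
position: [457.4, 26.8, 307.2]
ee_rot: [[-1.0, 0.002, 0.004], [0.002, 1.0, 0.001], [-0.004, 0.001, -1.0]]
ft_force: [-0.2, 0.5, -0.0]
finger_gap: 92.7
```

Emit:
{"name": "jog_arm", "arguments": {"series": [[1,[0,0,30],0],[1,[0,0,65],0],[1,[0,0,90],0],[1,[0,0,90],0],[0.3,[0,0,90],0]]}}

```text
time: 8.35
position: [457.0, 27.4, 216.9]
ee_rot: [[-1.0, -0.001, 0.001], [-0.001, 1.0, 0.0], [-0.001, 0.0, -1.0]]
ft_force: [-0.1, 0.6, -0.4]
finger_gap: 87.3
```

Emit:
{"name": "jog_arm", "arguments": {"series": [[-1,[0,0,0],0],[-1,[0,0,0],0],[-1,[0,0,0],0],[-1,[0,0,0],0],[-1,[0,0,0],0]]}}

```text
time: 8.98
position: [456.5, 26.8, 216.3]
ee_rot: [[-1.0, 0.0, 0.0], [0.0, 1.0, 0.0], [-0.0, 0.0, -1.0]]
ft_force: [-0.4, -0.1, 1.0]
finger_gap: 37.5
```

Emit:
{"name": "jog_arm", "arguments": {"series": [[-1,[0,0,-20],0],[-1,[0,0,-55],0],[-1,[0,0,-90],0],[-1,[-10,6,-110],0],[-1,[-35,22,-110],0]]}}

```text
time: 9.6
position: [491.4, 48.0, 327.8]
ee_rot: [[-1.0, 0.002, 0.002], [0.002, 1.0, -0.001], [-0.002, -0.001, -1.0]]
ft_force: [0.4, -0.3, -2.1]
finger_gap: 37.4
```

Emit:
{"name": "jog_arm", "arguments": {"series": [[-1,[-38,24,0],0],[-1,[-76,49,0],0],[-1,[-114,73,0],0],[-1,[-150,97,0],0],[-1,[-169,109,0],0]]}}

```text
time: 10.22
position: [661.5, 159.5, 325.1]
ee_rot: [[-1.0, -0.001, -0.001], [-0.001, 1.0, 0.001], [0.001, 0.001, -1.0]]
ft_force: [0.3, -1.3, -0.5]
finger_gap: 37.2
```

Emit:
{"name": "jog_arm", "arguments": {"series": [[-1,[0,0,0],0],[-1,[0,0,30],0],[-1,[0,0,60],0],[-1,[0,0,85],0],[-1,[0,0,92],0]]}}

```text
time: 10.85
position: [659.1, 156.5, 232.2]
ee_rot: [[-1.0, 0.001, -0.005], [0.001, 1.0, -0.002], [0.005, -0.002, -1.0]]
ft_force: [1.3, 0.8, -0.7]
finger_gap: 37.4
```

Emit:
{"name": "jog_arm", "arguments": {"series": [[-1,[0,0,8],0],[-1,[0,0,14],0],[-1,[0,0,17.5],0],[-1,[0,0,17.5],0],[-1,[0,0,17.5],0]]}}

```text
time: 11.48
position: [660.7, 157.7, 217.1]
ee_rot: [[-1.0, 0.0, 0.001], [0.0, 1.0, 0.0], [-0.001, 0.0, -1.0]]
ft_force: [-0.5, 0.3, -2.2]
finger_gap: 37.3
```

```bash
python3 - <<'E'
from h import *
go(661,158,216)
c=imaging.capture("scene"); cv2.imwrite("pics/s3.png",c["color"][100:430,200:550])
E
```

```text
t 11.475 pos [660.7 157.7 217.1] yaw 179.98127652400788 F [-0.5  0.3 -2.2] shift [-0.3  0.3  1.1] q [-13.8  49.3  -2.7  86.    2.9  44.7  72.4]
```

View pics/s3.png

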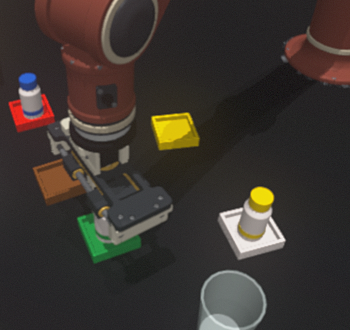

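Green is standing in the green tray, at crop position (105,230). Yellow is upright in white at (255,215). Settle 1 mm lower, release, and go back for yellow.

Emit:
{"name": "jog_arm", "arguments": {"series": [[-1,[0,0,0.8],0],[-1,[0,0,0.8],0],[0,[0,0,0.8],0],[0.5,[0,0,0.8],0],[1,[0,0,0.8],0]]}}

```text
time: 12.15
position: [660.6, 157.7, 215.9]
ee_rot: [[-1.0, 0.0, -0.0], [0.0, 1.0, -0.0], [0.0, -0.0, -1.0]]
ft_force: [-0.1, 0.5, -0.4]
finger_gap: 61.8
```

Emit:
{"name": "jog_arm", "arguments": {"series": [[1,[0,0,0],0],[1,[0,0,-20],0],[1,[0,0,-70],0],[1,[0,0,-111],0],[1,[30,17,-111],0]]}}

```text
time: 12.78
position: [633.2, 172.8, 333.0]
ee_rot: [[-1.0, 0.005, 0.013], [0.005, 1.0, 0.001], [-0.013, 0.002, -1.0]]
ft_force: [0.1, 0.5, 0.1]
finger_gap: 92.5
```

Emit:
{"name": "jog_arm", "arguments": {"series": [[1,[49,29,0],0],[1,[98,57,0],0],[1,[140,82,0],0],[1,[147,86,0],0],[1,[147,86,20],0]]}}

```text
time: 13.4
position: [484.2, 261.6, 309.5]
ee_rot: [[-1.0, -0.001, 0.006], [-0.001, 1.0, 0.003], [-0.006, 0.003, -1.0]]
ft_force: [0.6, -0.6, -0.7]
finger_gap: 92.9
```

```bash
python3 - <<'E'
from h import *
go(483.6,260.8,216)
E
```

```text
t 13.4 pos [484.2 261.6 309.5] yaw -179.94823437220757 F [ 0.6 -0.6 -0.7] shift [ 1.2 -1.  93.5] q [-28.9  32.9  -2.7 104.8   2.3  42.   57.2]
```

Emit:
{"name": "jog_arm", "arguments": {"series": [[1,[0,0,30],0],[1,[0,0,65],0],[1,[0,0,91],0],[1,[0,0,91],0],[0.3,[0,0,91],0]]}}

```text
time: 14.02
position: [484.8, 260.6, 217.2]
ee_rot: [[-1.0, 0.001, 0.003], [0.001, 1.0, 0.001], [-0.003, 0.001, -1.0]]
ft_force: [-0.1, 0.3, 0.2]
finger_gap: 86.9
```

Emit:
{"name": "jog_arm", "arguments": {"series": [[-1,[0,0,0],0],[-1,[0,0,0],0],[-1,[0,0,0],0],[-1,[0,0,0],0],[-1,[0,0,0],0]]}}

```text
time: 14.65
position: [483.6, 260.8, 216.0]
ee_rot: [[-1.0, 0.0, -0.0], [0.0, 1.0, -0.0], [0.0, -0.0, -1.0]]
ft_force: [0.4, 0.4, 1.0]
finger_gap: 37.6
```

```bash
python3 - <<'E'
from h import *
go(454.5,28.5,216)
E
```

```text
t 14.65 pos [483.6 260.8 216. ] yaw 179.98237875141373 F [0.4 0.4 1. ] shift [  29.1 -232.3   -0. ] q [-29.2  41.1  -2.2 108.6   2.9  30.3  56.6]
```

Emit:
{"name": "jog_arm", "arguments": {"series": [[-1,[0,0,-20],0],[-1,[0,0,-55],0],[-1,[0,0,-90],0],[-1,[2,-14,-110],0],[-1,[6,-46,-110],0]]}}

```text
time: 15.28
position: [477.7, 216.0, 327.6]
ee_rot: [[-1.0, -0.003, 0.004], [-0.003, 1.0, 0.003], [-0.004, 0.003, -1.0]]
ft_force: [0.4, -0.2, -1.4]
finger_gap: 37.5
```

Emit:
{"name": "jog_arm", "arguments": {"series": [[-1,[6,-44,0],0],[-1,[12,-88,0],0],[-1,[17,-132,0],0],[-1,[22,-170,0],0],[-1,[23,-186,0],0]]}}

```text
time: 15.9
position: [454.1, 26.6, 325.8]
ee_rot: [[-1.0, 0.004, -0.001], [0.004, 1.0, -0.001], [0.001, -0.001, -1.0]]
ft_force: [0.8, 1.0, -1.4]
finger_gap: 37.4
```

Emit:
{"name": "jog_arm", "arguments": {"series": [[-1,[0,0,0],0],[-1,[0,0,30],0],[-1,[0,0,60],0],[-1,[0,0,85],0],[-1,[0,0,94],0]]}}

```text
time: 16.52
position: [454.6, 30.9, 230.7]
ee_rot: [[-1.0, -0.003, -0.002], [-0.003, 1.0, 0.001], [0.002, 0.001, -1.0]]
ft_force: [0.1, 0.0, -1.0]
finger_gap: 37.5
```

Emit:
{"name": "jog_arm", "arguments": {"series": [[-1,[0,0,8],0],[-1,[0,0,13],0],[-1,[0,0,16],0],[-1,[0,0,16],0],[-1,[0,0,16],0]]}}

```text
time: 17.15
position: [454.6, 28.7, 216.2]
ee_rot: [[-1.0, 0.001, 0.001], [0.001, 1.0, -0.0], [-0.001, -0.0, -1.0]]
ft_force: [0.8, 0.8, -1.0]
finger_gap: 37.4
```

```bash
python3 - <<'E'
from h import *
go(454.5,28.5,216)
E
```

```text
t 17.15 pos [454.6  28.7 216.2] yaw 179.96573418803865 F [ 0.8  0.8 -1. ] shift [ 0.1 -0.2  0.2] q [ -4.8  36.4  -2.3 123.4   3.9  20.2  79.7]
```

Release, retreat, and head to red at (487,-186).

Emit:
{"name": "jog_arm", "arguments": {"series": [[-1,[0,0,0.3],0],[0,[0,0,0.3],0],[0.3,[0,0,0.3],0],[0.5,[0,0,0.3],0],[1,[0,0,0.3],0]]}}

```text
time: 17.77
position: [454.5, 28.8, 215.7]
ee_rot: [[-1.0, 0.0, -0.0], [0.0, 1.0, -0.0], [0.0, -0.0, -1.0]]
ft_force: [1.0, 0.3, -0.2]
finger_gap: 71.5
```

Emit:
{"name": "jog_arm", "arguments": {"series": [[1,[0,0,0],0],[1,[0,0,-20],0],[1,[0,0,-70],0],[1,[0,0,-110],0],[1,[-6,-30,-110],0]]}}

```text
time: 18.4
position: [461.3, 0.6, 328.7]
ee_rot: [[-1.0, -0.005, 0.007], [-0.005, 1.0, 0.002], [-0.007, 0.002, -1.0]]
ft_force: [0.6, -0.7, -0.8]
finger_gap: 93.0
```

Emit:
{"name": "jog_arm", "arguments": {"series": [[1,[-7,-50,0],0],[1,[-14,-100,0],0],[1,[-20,-150,0],0],[1,[-26,-180,0],0],[1,[-26,-185,0],0]]}}

```text
time: 19.02
position: [486.1, -188.5, 325.4]
ee_rot: [[-1.0, 0.005, -0.0], [0.005, 1.0, -0.001], [0.0, -0.001, -1.0]]
ft_force: [-0.8, 0.3, -0.5]
finger_gap: 92.8
```

```bash
python3 - <<'E'
from h import *
go(487,-186,216)
c=imaging.capture("scene"); cv2.imwrite("pics/s4.png",c["color"][100:480,150:600])
E
```

```text
t 19.025 pos [ 486.1 -188.5  325.4] yaw 179.7188976981462 F [-0.8  0.3 -0.5] shift [ -0.9   2.6 109.4] q [ 21.3  29.6  -3.7 108.3   2.8  42.2 105.7]
```

View pics/s4.png

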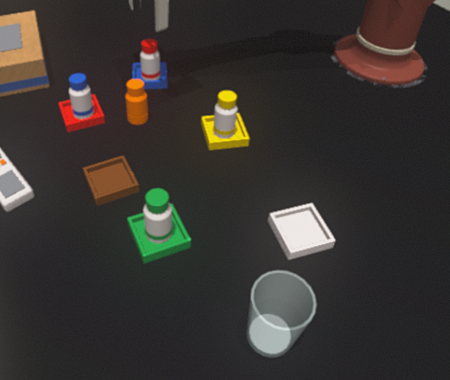

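Green stands in green at (157,215) and yellow in yellow at (226,115). White is empty. Now red.

Emit:
{"name": "jog_arm", "arguments": {"series": [[1,[-0.5,0,45],0],[1,[-0.5,0,85],0],[1,[-0.5,0,110],0],[1,[-0.5,0,110],0],[0.3,[-0.5,0,110],0]]}}

```text
time: 19.7
position: [487.5, -185.2, 216.6]
ee_rot: [[-1.0, -0.001, 0.001], [-0.001, 1.0, 0.0], [-0.001, 0.0, -1.0]]
ft_force: [0.4, 0.2, 0.5]
finger_gap: 86.9
```

Emit:
{"name": "jog_arm", "arguments": {"series": [[-1,[0,0,0],0],[-1,[0,0,0],0],[-1,[0,0,0],0],[-1,[0,0,0],0],[-1,[0,0,0],0]]}}

```text
time: 20.32
position: [487.0, -186.4, 215.7]
ee_rot: [[-1.0, 0.001, 0.0], [0.001, 1.0, -0.0], [-0.0, -0.0, -1.0]]
ft_force: [0.0, 0.2, 1.2]
finger_gap: 37.7
```

Emit:
{"name": "jog_arm", "arguments": {"series": [[-1,[0,0,-20],0],[-1,[0,0,-55],0],[-1,[0,0,-90],0],[-1,[0,0,-125],0],[-1,[0,15,-125],0]]}}

```text
time: 20.95
position: [487.4, -172.3, 342.9]
ee_rot: [[-1.0, 0.003, 0.006], [0.003, 1.0, -0.003], [-0.006, -0.003, -1.0]]
ft_force: [-0.5, -0.5, -0.8]
finger_gap: 37.5
```

```bash
python3 - <<'E'
from h import *
go(483.2,260.6,341)
E
```

```text
t 20.95 pos [ 487.4 -172.3  342.9] yaw 179.81291518129 F [-0.5 -0.5 -0.8] shift [  5.6 432.9   0.8] q [ 19.7  27.8  -3.9 108.    2.7  43.9 104.1]
```

Emit:
{"name": "jog_arm", "arguments": {"series": [[-1,[0,40,0],0],[-1,[0,85,0],0],[-1,[0,130,0],0],[-1,[0,175,0],0],[-1,[0,220,0],0]]}}

```text
time: 21.58
position: [486.1, 50.9, 339.2]
ee_rot: [[-1.0, -0.001, -0.003], [-0.001, 1.0, -0.0], [0.003, -0.0, -1.0]]
ft_force: [0.7, 0.0, -0.2]
finger_gap: 37.5
```

Emit:
{"name": "jog_arm", "arguments": {"series": [[-1,[0,45,0],0],[-1,[4,90,0],0],[-1,[4,135,0],0],[-1,[4,180,0],0],[-1,[4,212,0],0]]}}

```text
time: 22.2
position: [481.5, 263.7, 338.9]
ee_rot: [[-1.0, -0.003, -0.003], [-0.003, 1.0, -0.0], [0.003, -0.0, -1.0]]
ft_force: [0.8, 0.1, -1.5]
finger_gap: 37.7
```

Emit:
{"name": "jog_arm", "arguments": {"series": [[-1,[0,0,10],0],[-1,[0,0,45],0],[-1,[0,0,80],0],[-1,[0,0,105],0],[-1,[0,0,109],0]]}}

```text
time: 22.82
position: [482.0, 259.0, 228.9]
ee_rot: [[-1.0, 0.002, -0.006], [0.002, 1.0, -0.004], [0.006, -0.004, -1.0]]
ft_force: [-0.4, 1.1, -0.2]
finger_gap: 37.7
```

Emit:
{"name": "jog_arm", "arguments": {"series": [[-1,[0,0,8],0],[-1,[0,0,12],0],[-1,[0,0,15.5],0],[-1,[0,0,15.5],0],[-1,[0,0,15.5],0]]}}

```text
time: 23.45
position: [483.2, 260.8, 216.5]
ee_rot: [[-1.0, 0.0, 0.001], [0.0, 1.0, 0.0], [-0.001, 0.0, -1.0]]
ft_force: [0.3, 0.4, 0.1]
finger_gap: 37.3
```

```bash
python3 - <<'E'
from h import *
go(483.2,260.6,216)
E
```

```text
t 23.45 pos [483.2 260.8 216.5] yaw 179.98030305528087 F [0.3 0.4 0.1] shift [ 0.  -0.2  0.5] q [-28.6  41.1  -3.2 108.7   4.2  30.3  55.4]
```

Emit:
{"name": "jog_arm", "arguments": {"series": [[-1,[0,0,0.5],0],[0,[0,0,0.5],0],[0.3,[0,0,0.5],0],[0.5,[0,0,0.5],0],[1,[0,0,0.5],0]]}}

```text
time: 24.08
position: [483.2, 260.8, 215.7]
ee_rot: [[-1.0, 0.0, 0.0], [0.0, 1.0, 0.0], [-0.0, 0.0, -1.0]]
ft_force: [-0.4, 0.9, -0.3]
finger_gap: 71.9
```

Emit:
{"name": "jog_arm", "arguments": {"series": [[1,[0,0,0],0],[1,[0,0,-20],0],[1,[0,0,-70],0],[1,[0,0,-125],0],[1,[-12,-30,-125],0]]}}

```text
time: 24.7
position: [495.3, 233.9, 345.3]
ee_rot: [[-1.0, -0.006, 0.009], [-0.006, 1.0, 0.007], [-0.009, 0.007, -1.0]]
ft_force: [0.6, -0.6, -0.1]
finger_gap: 93.2
```

Emit:
{"name": "jog_arm", "arguments": {"series": [[1,[-21,-50,0],0],[1,[-42,-101,0],0],[1,[-63,-152,0],0],[1,[-84,-203,0],0],[1,[-105,-254,0],0]]}}

```text
time: 25.32
position: [600.5, -24.9, 340.7]
ee_rot: [[-1.0, 0.0, 0.0], [0.0, 1.0, 0.0], [-0.0, 0.0, -1.0]]
ft_force: [0.8, 0.8, 0.6]
finger_gap: 93.0
```

Emit:
{"name": "jog_arm", "arguments": {"series": [[1,[-21,-50,0],0],[1,[-45,-100,0],0],[1,[-51,-124,0],0],[1,[-51,-124,0],0]]}}

```text
time: 25.82
position: [650.5, -149.2, 340.0]
ee_rot: [[-1.0, 0.004, -0.001], [0.004, 1.0, -0.001], [0.001, -0.001, -1.0]]
ft_force: [-1.1, 0.8, -1.0]
finger_gap: 92.9
```

```bash
python3 - <<'E'
from h import *
go(651.3,-147.5,216)
c=imaging.capture("scene"); cv2.imwrite("pics/s5.png",c["color"][100:480,150:600])
E
```

```text
t 25.825 pos [ 650.5 -149.2  340. ] yaw 179.77381680667168 F [-1.1  0.8 -1. ] shift [ -0.9   1.8 124. ] q [13.4 40.3 -4.3 82.8  3.4 57.2 98. ]
```

View pics/s5.png

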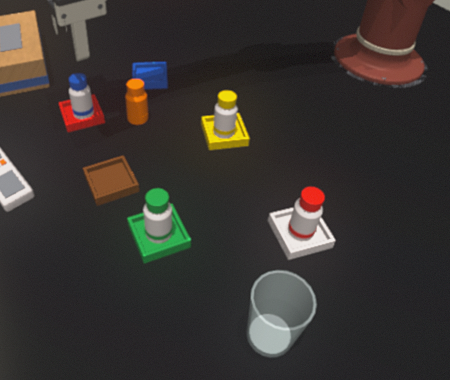

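Red is upright in white at (307,215), with the blue tray empty. Before descending I'll check how far the wooden box stands from the gripper body.

```bash
python3 - <<'E'
from h import *
c=imaging.capture("scene")
print(world(c,[(140,122),(185,116),(192,170),(143,180),(195,185),(140,192)]))
E
```

```text
[[ 733.9 -486.3   68.3]
 [ 635.6 -462.7   64.9]
 [ 683.2 -275.    41.4]
 [ 778.2 -294.9   40.8]
 [ 684.7 -273.1    6.2]
 [ 790.9 -298.5   14. ]]
```

Box edge at y≈-273, top ≤ 70 mm: clear. Descend on blue.

Emit:
{"name": "jog_arm", "arguments": {"series": [[1,[0,0,45],0],[1,[0,0,90],0],[1,[0,0,125],0],[1,[0,0,125],0],[0.3,[0,0,125],0]]}}

```text
time: 26.55
position: [651.7, -145.6, 217.4]
ee_rot: [[-1.0, -0.002, 0.003], [-0.002, 1.0, 0.001], [-0.003, 0.001, -1.0]]
ft_force: [0.4, -0.5, -0.1]
finger_gap: 86.8
```

Emit:
{"name": "jog_arm", "arguments": {"series": [[-1,[0,0,0],0],[-1,[0,0,0],0],[-1,[0,0,0],0],[-1,[0,0,0],0],[-1,[0,0,0],0]]}}

```text
time: 27.18
position: [651.0, -147.4, 215.6]
ee_rot: [[-1.0, 0.0, -0.0], [0.0, 1.0, -0.0], [0.0, -0.0, -1.0]]
ft_force: [0.2, -0.2, -0.3]
finger_gap: 37.6
```

Emit:
{"name": "jog_arm", "arguments": {"series": [[-1,[0,0,-20],0],[-1,[0,0,-55],0],[-1,[0,0,-90],0],[-1,[0,0,-125],0],[-1,[15,-4,-125],0]]}}

```text
time: 27.8
position: [637.4, -150.7, 345.7]
ee_rot: [[-1.0, -0.001, 0.01], [-0.001, 1.0, -0.001], [-0.01, -0.001, -1.0]]
ft_force: [-0.6, -0.5, -1.0]
finger_gap: 37.1
```

```bash
python3 - <<'E'
from h import *
go(487.5,-189.5,341)
E
```

```text
t 27.8 pos [ 637.4 -150.7  345.7] yaw -179.9421339259728 F [-0.6 -0.5 -1. ] shift [150.  -38.7   3.3] q [14.  38.8 -4.6 85.   3.4 55.8 98.6]
```

Emit:
{"name": "jog_arm", "arguments": {"series": [[-1,[35,-9,0],0],[-1,[70,-18,0],0],[-1,[105,-27,0],0],[-1,[138,-35,0],0],[-1,[148,-37,0],0]]}}

```text
time: 28.42
position: [486.3, -189.1, 341.8]
ee_rot: [[-1.0, 0.003, 0.0], [0.003, 1.0, -0.001], [-0.0, -0.001, -1.0]]
ft_force: [1.0, 0.2, -0.5]
finger_gap: 37.3
```

Emit:
{"name": "jog_arm", "arguments": {"series": [[-1,[0,0,10],0],[-1,[0,0,45],0],[-1,[0,0,80],0],[-1,[0,0,105],0],[-1,[0,0,109],0]]}}

```text
time: 29.05
position: [488.9, -187.3, 229.6]
ee_rot: [[-1.0, -0.001, -0.002], [-0.001, 1.0, 0.002], [0.002, 0.002, -1.0]]
ft_force: [-0.3, -0.2, -1.3]
finger_gap: 37.4
```

Emit:
{"name": "jog_arm", "arguments": {"series": [[-1,[0,0,8],0],[-1,[0,0,12],0],[-1,[0,0,15.5],0],[-1,[0,0,15.5],0],[-1,[0,0,15.5],0]]}}

```text
time: 29.68
position: [488.1, -188.3, 216.5]
ee_rot: [[-1.0, 0.0, 0.001], [0.0, 1.0, -0.0], [-0.001, -0.0, -1.0]]
ft_force: [0.6, -0.3, -0.6]
finger_gap: 37.5
```

```bash
python3 - <<'E'
from h import *
go(487.5,-189,216)
E
```

```text
t 29.675 pos [ 488.1 -188.3  216.5] yaw 179.97597380853455 F [ 0.6 -0.3 -0.6] shift [ 0.6 -0.7  0.5] q [ 21.2  39.7  -3.8 112.8   5.2  27.6 103.6]
```

Emit:
{"name": "jog_arm", "arguments": {"series": [[-1,[0,0,0.5],0],[0,[0,0,0.5],0],[0.3,[0,0,0.5],0],[0.5,[0,0,0.5],0],[1,[0,0,0.5],0]]}}

```text
time: 30.3
position: [488.0, -188.3, 215.7]
ee_rot: [[-1.0, 0.0, 0.0], [0.0, 1.0, -0.0], [-0.0, -0.0, -1.0]]
ft_force: [0.5, 0.3, 0.1]
finger_gap: 71.8
```

Emit:
{"name": "jog_arm", "arguments": {"series": [[1,[0,0,0],0],[1,[0,0,-20],0],[1,[0,0,-70],0],[1,[0,0,-125],0],[1,[0,30,-125],0]]}}

```text
time: 30.92
position: [489.0, -160.7, 345.0]
ee_rot: [[-1.0, 0.006, 0.01], [0.006, 1.0, -0.005], [-0.01, -0.005, -1.0]]
ft_force: [0.2, 1.4, -0.7]
finger_gap: 93.0
```

Emit:
{"name": "jog_arm", "arguments": {"series": [[1,[0,50,0],0],[1,[0,105,0],0],[1,[0,160,0],0],[1,[0,215,0],0],[1,[0,270,0],0]]}}

```text
time: 31.55
position: [487.9, 113.4, 340.8]
ee_rot: [[-1.0, 0.001, 0.0], [0.001, 1.0, -0.0], [-0.0, -0.0, -1.0]]
ft_force: [1.6, -0.5, -0.3]
finger_gap: 92.8
```

Emit:
{"name": "jog_arm", "arguments": {"series": [[1,[3,55,0],0],[1,[5,110,0],0],[1,[5,149,0],0],[1,[5,149,0],0]]}}

```text
time: 32.05
position: [481.9, 264.8, 340.5]
ee_rot: [[-1.0, -0.007, -0.0], [-0.007, 1.0, 0.003], [0.0, 0.003, -1.0]]
ft_force: [-0.9, -0.7, -0.3]
finger_gap: 93.0
```

```bash
python3 - <<'E'
from h import *
go(483.3,260.8,216)
E
```

```text
t 32.05 pos [481.9 264.8 340.5] yaw -179.60861364879278 F [-0.9 -0.7 -0.3] shift [ -1.4  -4.3 124.5] q [-27.3  30.6  -5.7 102.9   3.8  46.6  55.6]
```

Commanded is (483,260.7,341); the offset is just settling. Descend and grip red.

Emit:
{"name": "jog_arm", "arguments": {"series": [[1,[0,0,20],0],[1,[0,0,75],0],[1,[0,0,125],0],[1,[0,0,125],0],[0.3,[0,0,125],0]]}}

```text
time: 32.67
position: [484.0, 260.3, 217.1]
ee_rot: [[-1.0, 0.002, 0.002], [0.002, 1.0, 0.001], [-0.002, 0.001, -1.0]]
ft_force: [0.6, -0.1, 0.7]
finger_gap: 87.1
```

Emit:
{"name": "jog_arm", "arguments": {"series": [[-1,[0,0,0],0],[-1,[0,0,0],0],[-1,[0,0,0],0],[-1,[0,0,0],0],[-1,[0,0,0],0]]}}

```text
time: 33.3
position: [483.1, 260.8, 215.7]
ee_rot: [[-1.0, 0.0, 0.0], [0.0, 1.0, 0.0], [-0.0, 0.0, -1.0]]
ft_force: [-0.1, -0.5, 1.6]
finger_gap: 37.6
```

Emit:
{"name": "jog_arm", "arguments": {"series": [[-1,[0,0,-20],0],[-1,[0,0,-55],0],[-1,[0,0,-90],0],[-1,[0,0,-125],0],[-1,[-6,-15,-125],0]]}}

```text
time: 33.92
position: [489.3, 247.1, 343.0]
ee_rot: [[-1.0, -0.003, 0.005], [-0.003, 1.0, 0.004], [-0.005, 0.004, -1.0]]
ft_force: [0.8, -0.8, -0.9]
finger_gap: 37.8
```

```bash
python3 - <<'E'
from h import *
go(653.5,-149,341)
E
```

```text
t 33.925 pos [489.3 247.1 343. ] yaw -179.84376224785007 F [ 0.8 -0.8 -0.9] shift [-163.1 -396.6    1.2] q [-25.3  30.3  -5.7 103.1   3.9  46.4  57.2]
```

Emit:
{"name": "jog_arm", "arguments": {"series": [[-1,[-16,-38,0],0],[-1,[-33,-80,0],0],[-1,[-50,-122,0],0],[-1,[-67,-164,0],0],[-1,[-85,-206,0],0]]}}

```text
time: 34.55
position: [574.0, 37.1, 338.7]
ee_rot: [[-1.0, 0.001, -0.004], [0.001, 1.0, -0.001], [0.004, -0.001, -1.0]]
ft_force: [0.0, 1.2, -0.4]
finger_gap: 37.6
```

Emit:
{"name": "jog_arm", "arguments": {"series": [[-1,[-17,-42,0],0],[-1,[-35,-84,0],0],[-1,[-52,-126,0],0],[-1,[-70,-165,0],0],[-1,[-79,-188,0],0]]}}

```text
time: 35.17
position: [652.4, -152.7, 337.9]
ee_rot: [[-1.0, 0.005, -0.004], [0.005, 1.0, -0.002], [0.004, -0.002, -1.0]]
ft_force: [-0.9, 0.2, -2.0]
finger_gap: 37.8
```

Emit:
{"name": "jog_arm", "arguments": {"series": [[-1,[0,0,0],0],[-1,[0,0,40],0],[-1,[0,0,80],0],[-1,[0,0,105],0],[-1,[0,0,109],0]]}}

```text
time: 35.8
position: [651.5, -146.5, 228.7]
ee_rot: [[-1.0, -0.002, -0.007], [-0.002, 1.0, 0.002], [0.007, 0.002, -1.0]]
ft_force: [0.1, 0.7, -0.7]
finger_gap: 38.0
```

Emit:
{"name": "jog_arm", "arguments": {"series": [[-1,[0,0,8],0],[-1,[0,0,12],0],[-1,[0,0,15.5],0],[-1,[0,0,15.5],0],[-1,[0,0,15.5],0]]}}

```text
time: 36.42
position: [653.1, -148.4, 216.5]
ee_rot: [[-1.0, 0.0, 0.001], [0.0, 1.0, -0.0], [-0.001, -0.0, -1.0]]
ft_force: [0.1, 0.6, -0.8]
finger_gap: 37.5
```

```bash
python3 - <<'E'
from h import *
go(653.5,-149,216)
E
```

```text
t 36.425 pos [ 653.1 -148.4  216.5] yaw 179.9746263549035 F [ 0.1  0.6 -0.8] shift [-0.4 -0.6  0.5] q [13.7 48.7 -5.  87.7  5.5 43.7 96.4]
```

Emit:
{"name": "jog_arm", "arguments": {"series": [[-1,[0,0,0.5],0],[0,[0,0,0.5],0],[0.3,[0,0,0.5],0],[0.5,[0,0,0.5],0],[1,[0,0,0.5],0]]}}

```text
time: 37.05
position: [653.0, -148.3, 215.7]
ee_rot: [[-1.0, 0.0, 0.0], [0.0, 1.0, -0.0], [-0.0, -0.0, -1.0]]
ft_force: [-0.1, 0.7, -0.1]
finger_gap: 72.1
```

Emit:
{"name": "jog_arm", "arguments": {"series": [[1,[0,0,0],0],[1,[0,0,-20],0],[1,[0,0,-70],0],[1,[0,0,-125],0],[1,[0,30,-160],0]]}}

```text
time: 37.67
position: [652.9, -121.6, 380.6]
ee_rot: [[-1.0, 0.006, 0.006], [0.006, 1.0, -0.004], [-0.006, -0.004, -1.0]]
ft_force: [1.3, 0.3, -0.4]
finger_gap: 92.8
```

Emit:
{"name": "jog_arm", "arguments": {"series": [[1,[30,50,0],0],[1,[60,100,0],0],[1,[60,150,0],0],[1,[60,150,0],0],[1,[60,150,0],0]]}}

```text
time: 38.3
position: [593.2, 31.0, 376.8]
ee_rot: [[-1.0, 0.001, 0.002], [0.001, 1.0, -0.001], [-0.002, -0.001, -1.0]]
ft_force: [0.9, 0.4, 1.0]
finger_gap: 92.8
```

```bash
python3 - <<'E'
from h import *
c=imaging.capture("top"); measure(c)
cv2.imwrite("pics/t6.png",c["color"]); c=imaging.capture("scene"); cv2.imwrite("pics/s6.png",c["color"])
E
```

```text
red cap px [438.8 172.2] 296 centroid-> [ 653.5 -149. ] z 88.26418541467663
red tray [ 654.3 -151.6] [68.8 75.5] ang 81.6
blue cap px [467.2 277.6] 268 centroid-> [ 489.3 -189.5] z 88.27191252563262
blue tray [ 487.9 -190.4] [73.5 72.6] ang 63.1
green cap px [236.  168.4] 69 centroid-> [660.8 168.2] z 88.52013779769074
green tray [664.6 185.6] [22.5 72.4] ang 89.2
white tray [483.1 260.6] [71.4 71.3] ang 75.3
```

View pics/s6.png

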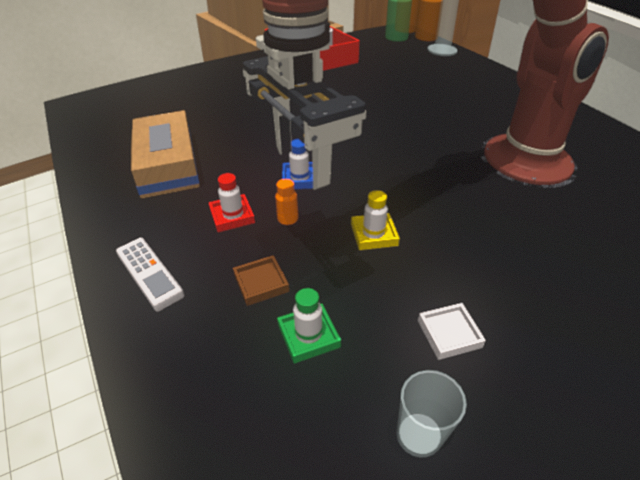

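View pics/t6.png

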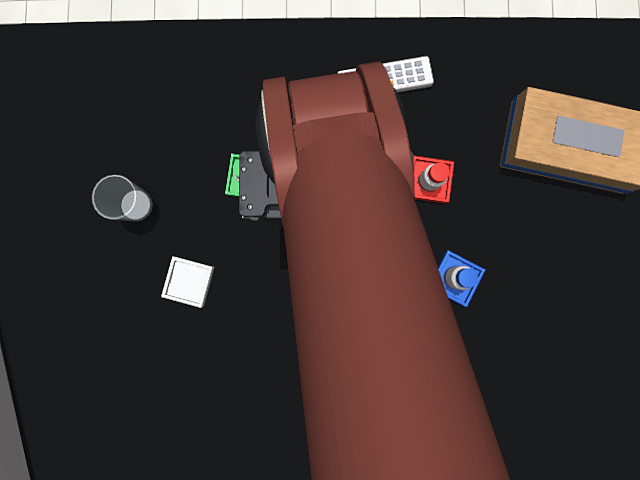

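The scene view shows all four upright in matching trays: red (230,195), blue (298,160), yellow (376,215) and green (308,320). White is empty and the beaker, orange bottle and brown tray are unmoved. In the top view the arm hides yellow and part of green, but red and blue match. Handing in.

```bash
python3 -c "
from h import *
print(ticket.close_job())"
```

```text
the job is handed in; nothing more can be done
None
```

All four bottles now stand upright in the tray of their own cap colour, and the job is handed in. It took about 38 s of robot time against the 141 s limit. I made two swaps through the white tray: yellow with green, then red with blue.

- **Final scene picture:** all four bottles are upright in matching trays and the white tray is empty. The beaker, orange bottle and brown tray are where they started. The gripper is open and clear of everything.
- **Final top view:** it measured red and blue within about 3 mm of their tray centres. The arm hid yellow and partly hid green there, so those two rest on the scene pictures and their release positions, which were within 1 mm of the tray centres.
- **Failures:** no check failed or disagreed. The wrist force readings at the end of each move stayed under about 3 N.

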